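Lock the tube rotator's shaft with an R-clip

TASK

Lock the tube rotator's shaft: take the R-clip out of its white rest block, push its straight leg down through the upright cross hole near the shaft's free end, and press on until its bow springs over the shaft and the clip sits fully home, then let go of it. Be gentle: feel for the hole, and never load the rotator with more than about 30 N. Leave the bottle, the blue tip box and the black well plate where they are.

Things in the scene. Friction and masses are not known exactly. Their poses are not given: they have to be found in the camera images.
- rotator: Bench tube rotator, fixed. Origin on the bench right under point hole_mid, z up. Its steel shaft is level along x, axis 100 mm above the bench, 20 mm in diameter; its free end, to -x, is 18 mm beyond the hole's centre. To +x of hole_mid: a sleeve 23 mm across from 18 mm on, the white tube wheel (124 mm across, caps) from 66 mm on, the housing (140 wide, 160 tall) from 120 to 230 mm.
- hole_mid (a point): Point on the shaft's axis, axes as the rotator's. The upright cross hole (8 mm square, right through, free air below it) is on the axis line, but the shaft can be set further in or out: the hole's centre lies anywhere from 12 mm to -x to 12 mm to +x of this point. The shaft is too stiff to slide gently (30 N) and does not turn.
- clip: Steel R-clip of 5 mm round wire, about 50 g, upright in its rest. Origin on the straight leg's axis at the height of the coil's centre; the leg runs to -z. The springy bow hangs on the +y side, in the y-z plane: hollow for the shaft 38 mm below the origin, throat (6 mm from the leg's axis) 49 mm below, flared end (13.5 mm out) 66 mm below. It goes on with its x along the shaft, bow on either side.
- clip_coil (a point): Centre of the clip's coil, 8 mm to the +y of the clip's origin; axes as the clip's. Grip the clip here, by the coil's flat sides: 10.5 mm thick along the clip's x, 21 mm across. The leg's axis is 8 mm away.
- clip_tip (a point): Round end of the clip's straight leg, 85 mm below the clip's origin.
- clip_seat (a point): Point on the straight leg's axis 38 mm below the clip's origin; it lies on the shaft's axis when the clip is home. The bow's flare meets the shaft when this point is some 28 mm above the axis; from there pushing down takes 5 to 18 N, until the throat passes the shaft's widest place and the bow snaps under it. Beyond home there is a springy stop.
- bow (a joint): Angle of the bow away from the straight leg, rad: 0 relaxed, about 0.13 when the throat passes over the shaft, back near 0 when it has sprung over.
- rest: White plastic block fixed to the bench, 56 x 74 x 50 mm tall, origin on the bench under the clip's leg; axes as the clip's, y from -30 to +44 mm. A 6.6 mm wide slot along y (-3 to +17 mm), open at the top, holds the clip: the leg's end 10 mm, the coil's centre 95 mm above the bench. Pull the clip straight up by 45 mm or more to clear it.
- bottle: White reagent bottle, 60 mm across, 130 mm tall, loose; origin at its underside.
- tip_box: Blue box of pipette tips, 85 x 120 x 50 mm tall, loose; origin at its underside.
- well_plate: Black well plate, 86 x 127 x 15 mm, loose; origin at its underside.
There are look-alikes about, which are no part of the job. What is shaped like the rest but green or pink is not meant.

How it is judged:
On the way, in this order (a step that is already met when the one before it is completed fails the run):
1. the clip is drawn out of its rest (z of clip_tip in the frame of rest above 0.052 m), for 0.1 s.
2. the straight leg is through the cross hole, the bow still above the shaft (z of clip_tip in the frame of hole_mid below -0.01 m and z of clip_seat in the frame of hole_mid above 0.006 m and y of clip_tip in the frame of hole_mid between -0.004 and 0.004 m and x of clip_tip in the frame of hole_mid between -0.016 and 0.016 m), for 0.05 s.
At the end, for the whole second after the job is handed in: The clip is home in the cross hole and at rest: its seat point within 4 mm of the shaft axis' height, within 3 mm sideways and 16 mm along the shaft of hole_mid, upright within 0.2 rad, its x within 0.35 rad of the shaft's line, and the bow sprung back to less than 0.06 rad (z of clip_seat in the frame of hole_mid between -0.004 and 0.004 m and y of clip_seat in the frame of hole_mid between -0.003 and 0.003 m and x of clip_seat in the frame of hole_mid between -0.016 and 0.016 m and value of joint bow below 0.06 rad and angle between the x axis of clip and the x axis of rotator, either way round below 0.35 rad and angle between clip's own z axis and vertical below 0.2 rad and linear speed of clip below 0.02 m/s); the robot touches nothing.
It fails at once if the rotator is loaded with more than 30 N (contact force between anything else and rotator above 30 N).
It fails at once if a bystander is pushed more than 25 mm away (distance of any of bottle, tip_box, well_plate from where it was at the start of the episode above 0.025 m).
It also fails if it takes over 64 s, if anything falls off the work surface, if the arm or the gripper's body presses on something with over 40 N, if the wrist force passes 120 N, or if a joint passes its speed limit or range.

ROBOT

A 7-joint arm with a two-finger parallel gripper is mounted at the origin on the work surface. World frame = base frame: x ahead of the robot, y to its left, z up, the work surface at z = 0. Lengths are in m, angles in rad, forces in N, time in s.
With the tool pointing down it reaches from about 0.425 to 0.875 m from the base axis. Payload 4.7 kg.
Tool frame: the origin (TCP) lies on the centre line of the jaws, within the pads' length; the fingertips stand 14 mm ahead of it and the grasp point (between the pads) lies 5 mm behind it; z points along the fingers, y is the direction in which the jaws open and shut (so a half turn about z gives the same grasp; the last joint's range is limited). The gripper opens to 87 mm and grips with 3 to 60 N. Pads are 19 mm wide; open, the fingers measure 117 mm over their backs; the gripper's body (75 mm by 190 mm) begins 51 mm behind the grasp point.
Start: joints at [-1.242, 0.321, -0.07, 1.45, 0.023, 1.371, -0.057], TCP at [0.201, 0.618, 0.216] pointing down, gripper open.
Joint ranges: [-2.86, 2.86], [-0.3, 2.09], [-1.38, 1.24], [0.06, 2.45], [-1.56, 4.7], [0.09, 2.05], [-2.69, 2.69]. Speed limits (rad/s): [2.57, 2.57, 3.14, 3.14, 3.14, 3.14, 3.14].

INTERFACE

Orientations are given as a rotation vector (axis times angle).
In Python, from bench import ctrl gives the robot as it stands. The module is installed in compiled form; this text tells all that it offers.
- The arm moves only by the tool step_arm, never from a script. Its argument "plan" is a list of rows, each a list of 3 entries, a list of its own where there are three numbers: the turn, a rotation vector about the tool's x, y, z in rad, then the shift along the tool's x, y, z in m, then the closure in counts, from 0 (fully open) to 255 (shut). In form: [[[rx, ry, rz], [x, y, z], hand], ...]. A call has exactly 10 rows; each row is the pose to reach, as a shift and turn from the pose commanded when the call began, along the tool's axes at that moment; what a row does not reach only later rows make up. A row lasts 1/8 s, in which the tool goes at most 62.5 mm and 10.7 degrees, less where a joint would pass 70% of its speed; a pose out of reach is approached as far as the arm can. A call with a gripper value outside its range is refused whole. The fingers move at their own pace and stop on an object; "squeeze" is the grip in N (left out, the last holds). Time passes only in rows, so rows that repeat a pose let the fingers close, or fill a call up. It gives the time, the measured TCP pose, the force and the opening at its end, in the units of the state.
- ctrl.get_state(): the state, without advancing time (a new reading comes with each control period).
- ctrl.get_image(name): name is "scene" or "side" or "wrist"; returns the picture (400x640x3 uint8, red, green, blue); there is no depth.
- ctrl.calibration(name): a dict with "fov_y" (degrees; the focal length in pixels is half the picture's height over the tangent of half this angle, whatever the lens; pixels are square), "cx", "cy" (the principal point, pixels), "rvec" (rotation vector, rad) and "tvec" (3), from world to camera coordinates, as OpenCV has them. Camera axes: x right, y down, z forward; pixel columns grow to the right and rows downward; lengths in m; the calibration is good to about 2 mm. A picture is of the moment at which its call begins: read the wrist's pose just before it. calibration takes no time and is no camera call; for the wrist camera it gives the pose at the moment of the call.
- ctrl.close_job(): hands the job in, once; it reports no verdict.
Trained networks look in the newest picture that a camera, given by its name, has taken for a name from the list of things; names that differ only in an ending like _2 or _b are one class to them, and where a whole thing is asked for, a point or a joint stands for the part that bears it (a point fixed in the world has none). Each returns a list of dicts, best first, with "score" (0 to 1); they miss things now and then, are a little off and sometimes report something else, mostly with a low value. They report only what shows in the picture. A call takes as long as a camera call. They do not tell look-alikes from the thing itself.
- ctrl.cut_out(camera, label): "pixels" (400x640 bool, what is visible of it) and "rect" ([left, top, width, height] in pixels, round what is visible of it).
The state is a dict: "time": time; "joint_positions": joint angles; "qd": joint speeds; "joint_torque": joint torques, N m; "position": TCP position; "tool_rot": TCP orientation; "ft_force": force on the tool from outside, world axes, zero at the start; "torque": the same for the moment, N m; "grip_width": opening from 0.0 (shut) to 1.0 (fully open).
Only numpy, scipy, OpenCV 4.12 (cv2) and the standard library are available. Lean on these libraries where they do the work, as an engineer would, in place of code of your own. Each camera call takes 0.05 s, during which the arm holds its last target.

## Working session

There is one attempt and no reset: what is moved stays moved. The work goes in short steps, Python scripts to look and compute and a tool call to move; the robot and the scene stay as the last step left them, time stands still between calls to the robot, and variables do not carry over. Pictures are saved under pics/ and viewed, and the job is handed in when it is done.

Besides the shell and the picture viewer there is one more tool, called after ">>>" as name(argument=value, ...) on one line, values as JSON. step_arm: Moves the arm, as the interface text tells. Its arguments: {"type":"object","properties":{"plan":{"type":"array"},"squeeze":{"type":"number"}},"required":["plan"]}

```bash
mkdir -p pics
python3 - <<'E'
from bench import ctrl
import cv2
s=ctrl.get_state();print(s)
for n in ["scene","side","wrist"]:
    c=ctrl.calibration(n);print(n,c)
    cv2.imwrite(f"pics/{n}0.png",cv2.cvtColor(ctrl.get_image(n),cv2.COLOR_RGB2BGR))
E
```

```text
{'time': 0.0, 'joint_positions': array([-1.24192864,  0.321789  , -0.07007487,  1.45166907,  0.0226103 ,
        1.37079239, -0.05687851]), 'qd': array([-0.00028404, -0.00180667,  0.000167  , -0.00126457, -0.0008439 ,
       -0.00102326, -0.00071614]), 'joint_torque': array([-4.90107723e-04, -4.91303194e+01, -4.04242957e-01, -3.12530065e+01,
       -6.38939836e-02,  4.38399380e-02,  1.76873218e-04]), 'position': array([0.20112076, 0.61751113, 0.2144865 ]), 'tool_rot': array([-4.92299235e-01, -3.10259417e+00,  2.92490964e-03]), 'ft_force': array([-0.50471814,  0.13574321,  0.13886504]), 'torque': array([0.02919798, 0.01765705, 0.02020004]), 'grip_width': 0.9992375693419144}
scene {'fov_y': 48.15799656603864, 'cx': 318.71746013640995, 'cy': 199.01652371722852, 'rvec': array([ 1.66178716,  1.71140071, -0.8527519 ]), 'tvec': array([ 0.19835318, -0.30132902,  1.27541953])}
side {'fov_y': 56.95485537189957, 'cx': 320.23392814971703, 'cy': 193.9839298527078, 'rvec': array([ 2.14339941, -0.85819091,  0.41451901]), 'tvec': array([-0.54088692,  0.24653051,  0.48091703])}
wrist {'fov_y': 66.39121998973833, 'cx': 321.0997278454533, 'cy': 192.9493353117901, 'rvec': array([-2.35819596, -1.71280492, -0.22884849]), 'tvec': array([-0.64944915, -0.03192579,  0.39071409])}
```

View pics/scene0.png

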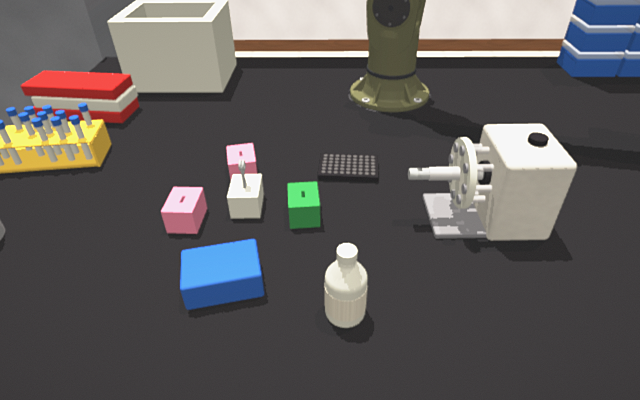

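View pics/side0.png

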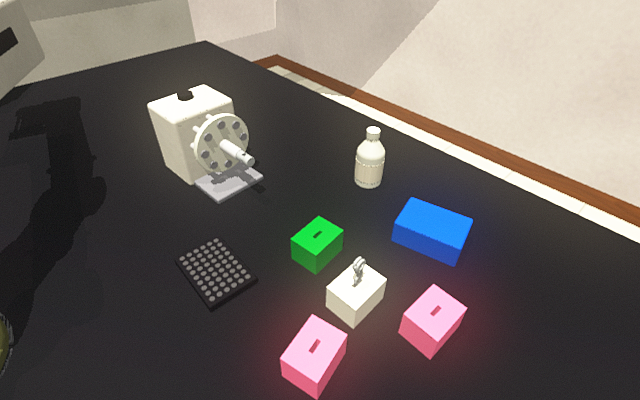

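View pics/wrist0.png

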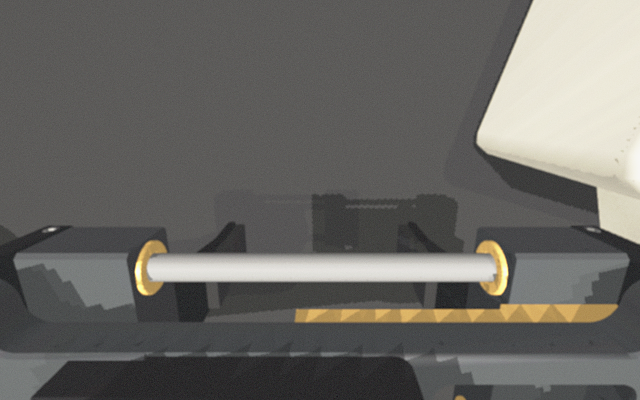

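Scene camera: rest with the clip at (245,185), pink look-alikes at (185,210) and (240,158), a green one at (303,204), rotator on the right with its shaft end at (410,174). Side camera: white rest at (357,292) with the clip at (358,270), shaft end at (250,160). Only the white block holds a clip. I'll enlarge to confirm.

Run:
```python
from bench import ctrl
import cv2,numpy as np
a=cv2.imread("pics/scene0.png");b=cv2.imread("pics/side0.png")
def cr(im,x,y,w,h,k):
    return cv2.resize(im[y:y+h,x:x+w],None,fx=k,fy=k,interpolation=cv2.INTER_CUBIC)
t=np.hstack([cr(a,215,145,66,50+25,6),cr(b,320,250,66,75,6)])
u=np.hstack([cr(a,400,150,66,50,6),cr(b,205,125,66,50,6)])
cv2.imwrite("pics/crop1.png",t);cv2.imwrite("pics/crop2.png",u)
for cam in ["scene","side"]:
  for l in ["rest","clip","rotator"]:
    for d in ctrl.cut_out(cam,l): print(cam,l,round(d["score"],2),d["rect"])
```

```text
scene rest 0.87 [285.0, 179.7, 36.5, 51.0]
scene rest 0.8 [227.3, 144.7, 30.2, 32.9]
scene rest 0.79 [160.0, 187.3, 43.1, 46.2]
scene rest 0.76 [228.7, 177.6, 33.8, 40.5]
scene clip 0.43 [236.1, 158.2, 11.9, 31.0]
scene rotator 0.79 [408.4, 125.6, 169.2, 119.4]
side rest 0.83 [399.1, 283.7, 68.4, 74.8]
side rest 0.79 [290.1, 212.4, 54.1, 60.1]
side rest 0.7 [325.8, 265.6, 60.2, 63.9]
side rest 0.59 [279.6, 318.8, 67.4, 81.2]
side clip 0.51 [352.1, 259.3, 13.3, 24.6]
side rotator 0.81 [147.9, 85.6, 114.9, 117.9]
```

View pics/crop1.png

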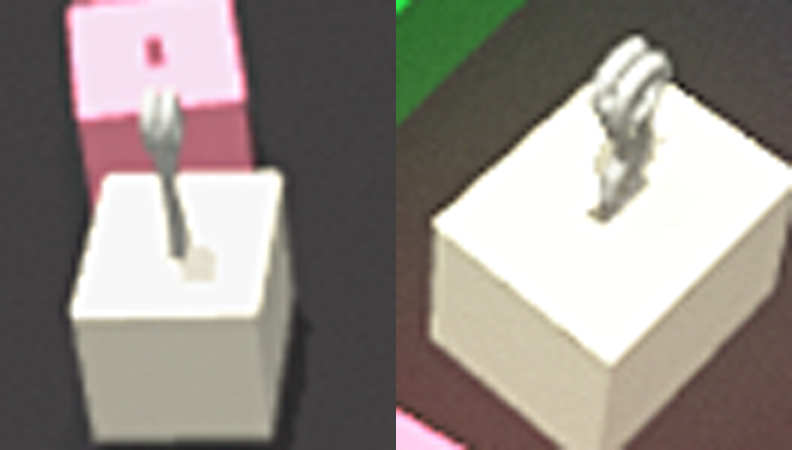

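View pics/crop2.png

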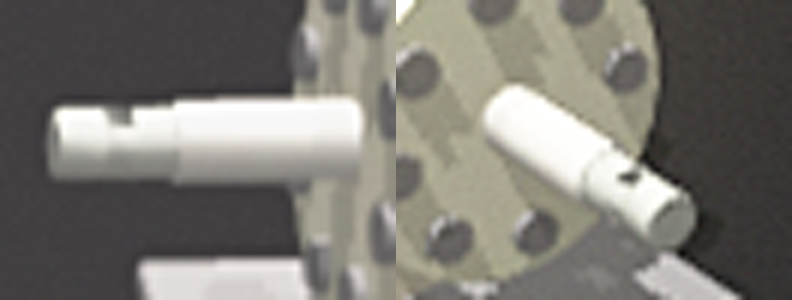

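```bash
cat > h.py <<'E'
from bench import ctrl
import cv2,numpy as np
def cam(n,c=None):
    c=c or ctrl.calibration(n);R=cv2.Rodrigues(np.array(c["rvec"]))[0];t=np.array(c["tvec"])
    f=200/np.tan(np.radians(c["fov_y"]/2));K=np.array([[f,0,c["cx"]],[0,f,c["cy"]],[0,0,1]])
    return K,R,t
def ray(n,p,c=None):
    K,R,t=cam(n,c);d=R.T@np.linalg.inv(K)@np.array([p[0],p[1],1.]);return -R.T@t,d/np.linalg.norm(d)
def atz(n,p,z,c=None):
    o,d=ray(n,p,c);return o+d*(z-o[2])/d[2]
def proj(n,P,c=None):
    K,R,t=cam(n,c);q=K@(R@np.asarray(P,float)+t);return q[:2]/q[2]
def tri(ps):
    A=np.zeros((3,3));b=np.zeros(3)
    for n,p,*c in ps:
        o,d=ray(n,p,*c);M=np.eye(3)-np.outer(d,d);A+=M;b+=M@o
    return np.linalg.solve(A,b)
E
python3 - <<'E'
from h import *
np.set_printoptions(precision=4,suppress=True)
for p in [(232.2,174.2),(262.2,173.7),(258.7,198),(227,198)]: print("sc",atz("scene",p,.05))
for p in [(326,286.7),(355.7,310.8),(386,278.3),(364.8,263.3)]: print("si",atz("side",p,.05))
print("clip top tri",tri([("scene",(242.5,160)),("side",(426/1-396+320+0 if 0 else 320+(636-396)/6,250+38/6))]))
print("hole tri",tri([("scene",(420.3,168.5)),("side",(244,154.3))]), atz("scene",(420.3,168.5),.11),atz("side",(244,154.3),.11))
print("end tri",tri([("scene",(408.5,174)),("side",(205+(674-396)/6,125+222/6))]))
print("sleeve near", atz("scene",(400+175/6,150+105/6),.11))
print([ -cam(n)[1].T@cam(n)[2] for n in("scene","side")])
E
```

```text
sc [ 0.4811 -0.3499  0.05  ]
sc [ 0.4785 -0.291   0.05  ]
sc [ 0.5564 -0.2867  0.05  ]
sc [ 0.5573 -0.3449  0.05  ]
si [ 0.4776 -0.2954  0.05  ]
si [ 0.4795 -0.3524  0.05  ]
si [ 0.5541 -0.347   0.05  ]
si [ 0.5526 -0.3062  0.05  ]
clip top tri [ 0.518  -0.3181  0.1065]
hole tri [ 0.5454 -0.0008  0.1085] [0.5453 0.0003 0.11  ] [ 0.5439 -0.0055  0.11  ]
end tri [ 0.5478 -0.0201  0.0989]
sleeve near [0.542  0.0161 0.11  ]
[array([ 1.1977, -0.1452,  0.549 ]), array([ 0.2404, -0.5203,  0.5061])]
```

```bash
cat >> h.py <<'E'
from scipy.spatial.transform import Rotation as Ro
def rot_down(yaw): # tool y heading yaw, z down
    y=np.array([np.cos(yaw),np.sin(yaw),0]);z=np.array([0,0,-1.]);x=np.cross(y,z)
    return Ro.from_matrix(np.stack([x,y,z],1))
def rows(targets,start=None):
    s=ctrl.get_state()
    p0,R0=(np.array(s["position"]),Ro.from_rotvec(s["tool_rot"])) if start is None else (np.array(start[0]),rot_down(start[1]))
    for (x,y,z,yaw) in targets:
        R=rot_down(yaw);rv=(R0.inv()*R).as_rotvec();sh=R0.inv().apply(np.array([x,y,z])-p0)
        print(np.round(rv,3).tolist(),np.round(sh,4).tolist())
def st():
    s=ctrl.get_state();M=Ro.from_rotvec(s["tool_rot"]).as_matrix()
    print("t",round(s["time"],2),"p",np.round(s["position"],4),"yaw",round(np.degrees(np.arctan2(M[1,1],M[0,1])),2),"z",np.round(M[:,2],4),"F",np.round(s["ft_force"],2),"w",round(s["grip_width"],4),"q",np.round(s["joint_positions"],2));return s
E
python3 - <<'E'
from h import *
np.set_printoptions(precision=4,suppress=True)
s=st()
M=Ro.from_rotvec(s["tool_rot"]);K,R,t=cam("wrist");print("cam in tool",M.inv().apply(-R.T@t-s["position"]),M.inv().apply(R[2]),M.inv().apply(R[0]))
d=np.radians
rows([(0.36,0.5,0.27,d(72-50)),(0.5,0.3,.28,d(72-90)),(0.54,0.05,.28,d(-60)),(0.53,-0.1,.26,d(-80)),(0.519,-0.319,.22,d(-86.3))])
E
```

```text
t 0.45 p [0.2013 0.618  0.2155] yaw 71.97 z [-0.     -0.0001 -1.    ] F [ 0.23 -1.09  0.26] w 1.0015 q [-1.24  0.32 -0.07  1.45  0.02  1.37 -0.06]
cam in tool [ 0.0729  0.0004 -0.1694] [-0.265  -0.0002  0.9642] [0.     1.     0.0002]
[-0.0, 0.0, 0.872] [-0.1875, -0.0631, -0.0545]
[-0.0, 0.0, 1.57] [-0.3825, -0.2099, -0.0645]
[-0.0, 0.0, 2.303] [-0.4979, -0.4353, -0.0644]
[-0.0, 0.0, 2.652] [-0.5349, -0.581, -0.0444]
[0.0, 0.0, 2.762] [-0.5922, -0.7926, -0.0044]
```

>>> step_arm(plan=[[[0,0,0.18],[-0.05,-0.02,-0.02],0],[[0,0,0.36],[-0.1,-0.035,-0.04],0],[[0,0,0.54],[-0.145,-0.05,-0.055],0],[[0,0,0.72],[-0.19,-0.063,-0.06],0],[[0,0,0.9],[-0.24,-0.1,-0.062],0],[[0,0,1.08],[-0.29,-0.138,-0.064],0],[[0,0,1.26],[-0.335,-0.174,-0.064],0],[[0,0,1.44],[-0.383,-0.21,-0.064],0],[[0,0,1.62],[-0.41,-0.265,-0.064],0],[[0,0,1.8],[-0.438,-0.32,-0.064],0]])

```text
time: 1.7
position: [0.519, 0.1762, 0.2796]
tool_rot: [2.741, 1.535, 0.001]
ft_force: [1.0, 0.8, -0.1]
grip_width: 1.001
```

Run:
```python
from h import *
st();d=np.radians
rows([(0.54,0.05,.28,d(-60)),(0.53,-0.1,.26,d(-80)),(0.519,-0.319,.22,d(-86.3))])
```

```text
t 1.7 p [0.519  0.1762 0.2796] yaw -31.51 z [ 5.e-04  2.e-04 -1.e+00] F [ 0.96  0.77 -0.14] w 1.0008 q [-0.78  0.07  0.43  1.62 -0.03  1.45 -0.9 ]
[0.0, -0.0, 0.497] [-0.0966, 0.0838, -0.0004]
[0.0, -0.0, 0.846] [-0.2297, 0.1537, 0.0196]
[0.0, -0.001, 0.956] [-0.4222, 0.2588, 0.0596]
```

Run:
```python
from h import *
d=np.radians
rows([(0.49,0.0,.22,d(-86.3))])
```

```text
[0.0, -0.001, 0.956] [-0.1654, 0.0673, 0.0596]
```

>>> step_arm(plan=[[[0,0,0.16],[-0.03,0.012,0.01],0],[[0,0,0.32],[-0.06,0.024,0.02],0],[[0,0,0.48],[-0.09,0.036,0.03],0],[[0,0,0.64],[-0.12,0.048,0.042],60],[[0,0,0.8],[-0.15,0.06,0.054],100],[[0,0,0.956],[-0.165,0.067,0.06],120],[[0,0,0.956],[-0.165,0.067,0.06],120],[[0,0,0.956],[-0.165,0.067,0.06],120],[[0,0,0.956],[-0.165,0.067,0.06],120],[[0,0,0.956],[-0.165,0.067,0.06],120]])

```text
time: 2.95
position: [0.4908, 0.0031, 0.2197]
tool_rot: [-3.14, -0.114, -0.001]
ft_force: [0.3, 0.2, 0.3]
grip_width: 0.533
```

Run:
```python
from h import *
import pickle
st()
c=ctrl.calibration("wrist");im=ctrl.get_image("wrist")
pickle.dump(c,open("w1.pkl","wb"))
cv2.imwrite("pics/w1.png",im[:,:,::-1])
print(proj("wrist",(.5453,0,.11),c))
```

```text
t 2.95 p [0.4908 0.0031 0.2197] yaw -85.83 z [ 3.e-04  0.e+00 -1.e+00] F [0.34 0.19 0.31] w 0.5333 q [-0.64 -0.04  0.57  1.85  0.02  1.33 -1.58]
[329.5363632  129.78832743]
```

View pics/w1.png

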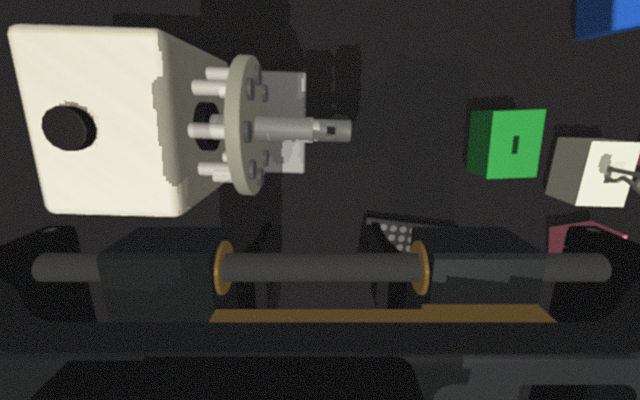

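Wrist view: shaft pointing right with the hole near (331,130) (prediction 329.5,129.8). Green block at (505,143); white rest with the clip at (615,170). Enlarging both.

Run:
```python
import cv2,numpy as np
a=cv2.imread("pics/w1.png")
f=lambda x,y,w,h,k:cv2.resize(a[y:y+h,x:x+w],None,fx=k,fy=k,interpolation=cv2.INTER_CUBIC)
cv2.imwrite("pics/w1c.png",np.vstack([f(240,110,120,40,6.5),f(540,130,100,80,7.8)[:300,:780]]) if 0 else f(260,105,100,50,8))
cv2.imwrite("pics/w1d.png",f(540,130,100,80,7))
```

```text
(no output)
```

View pics/w1c.png

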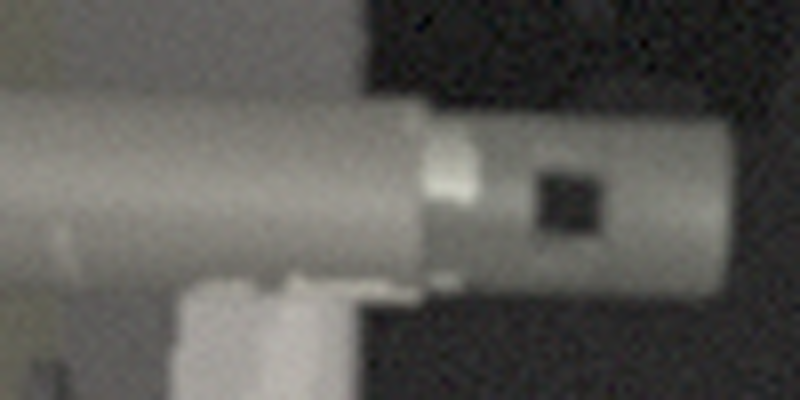

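View pics/w1d.png

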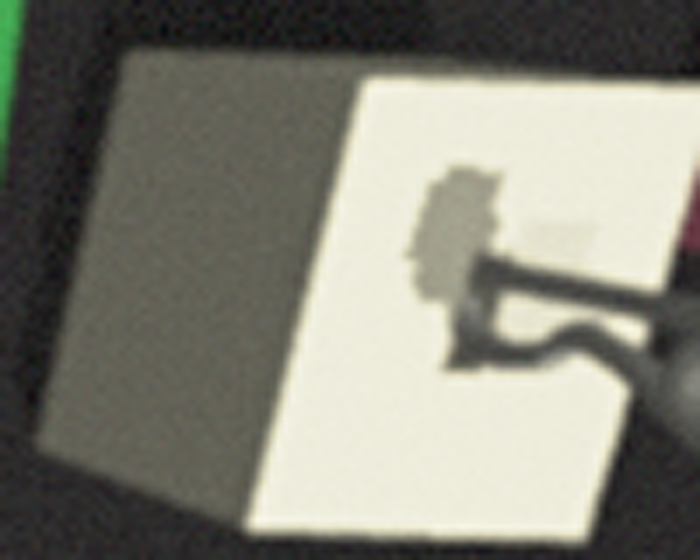

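Run:
```python
from h import *
import pickle
np.set_printoptions(precision=4,suppress=True)
c=pickle.load(open("w1.pkl","rb"))
g=lambda u,v:(260+u/8-.4,105+v/8-.4)
print("hole w",atz("wrist",g(569,204),.1095,c))
for n,pp in [("top",[(440,113),(722,120)]),("bot",[(440,290),(715,298)])]:
    P=[atz("wrist",g(*p),.1,c) for p in pp];print(n,P,np.degrees(np.arctan2(*(P[0]-P[1])[[0,1]])))
print("tri",tri([("wrist",g(569,204),c),("scene",(420.3,168.5)),("side",(244,154.3))]))
# hsg top edges z=.16 (rotator housing)
for p in [(160,29),(10,28),(181,215),(49,213)]: print(p,atz("wrist",p,.16,c))
h=lambda u,v:(540+u/7-.4,130+v/7-.4)
for p in [(362,78),(245,530),(590,540)]: print("rest",atz("wrist",h(*p),.05,c))
```

```text
hole w [ 0.5451 -0.0011  0.1095]
top [array([0.5536, 0.0142, 0.1   ]), array([ 0.5552, -0.0182,  0.1   ])] -2.795247982308776
bot [array([0.5335, 0.0128, 0.1   ]), array([ 0.5349, -0.0194,  0.1   ])] -2.5257774225972343
tri [ 0.5452 -0.001   0.1086]
(160, 29) [0.6068 0.1215 0.16  ]
(10, 28) [0.6    0.2227 0.16  ]
(181, 215) [0.4737 0.1137 0.16  ]
(49, 213) [0.4678 0.2178 0.16  ]
rest [ 0.5508 -0.2898  0.05  ]
rest [ 0.4764 -0.2932  0.05  ]
rest [ 0.4789 -0.351   0.05  ]
```

Run:
```python
from h import *
d=np.radians
rows([(0.475,-0.319,.20,d(-86.7))])
```

```text
[0.0, -0.0, 0.015] [-0.039, 0.3199, 0.0197]
```

>>> step_arm(plan=[[[0,0,0.015],[-0.004,0.03,0],120],[[0,0,0.015],[-0.008,0.08,0],120],[[0,0,0.015],[-0.015,0.13,0],120],[[0,0,0.015],[-0.022,0.18,0],120],[[0,0,0.015],[-0.029,0.23,0.01],120],[[0,0,0.015],[-0.034,0.28,0.02],120],[[0,0,0.015],[-0.039,0.31,0.02],120],[[0,0,0.015],[-0.039,0.32,0.02],120],[[0,0,0.015],[-0.039,0.32,0.02],120],[[0,0,0.015],[-0.039,0.32,0.02],120]])

```text
time: 4.25
position: [0.4752, -0.3177, 0.1995]
tool_rot: [-3.139, -0.092, -0.001]
ft_force: [-0.1, -0.2, -0.4]
grip_width: 0.533
```

Run:
```python
from h import *
import pickle
st()
c=ctrl.calibration("wrist");im=ctrl.get_image("wrist")
pickle.dump(c,open("w2.pkl","wb"))
cv2.imwrite("pics/w2.png",im[:,:,::-1])
u=proj("wrist",(.5155,-.32,.105),c);print(u)
x,y=[int(v) for v in u];x-=60;y=max(0,y-45);print(x,y)
cv2.imwrite("pics/w2c.png",cv2.resize(im[y:y+90,x:x+120,::-1],None,fx=6.5,fy=6.5,interpolation=cv2.INTER_CUBIC))
```

```text
t 4.25 p [ 0.4752 -0.3177  0.1995] yaw -86.64 z [ 3.0e-04  1.2e-03 -1.0e+00] F [-0.15 -0.18 -0.42] w 0.5328 q [-0.24  0.22  0.91  1.7  -0.18  1.31 -0.81]
[327.19102963 147.58620458]
267 102
```

View pics/w2c.png

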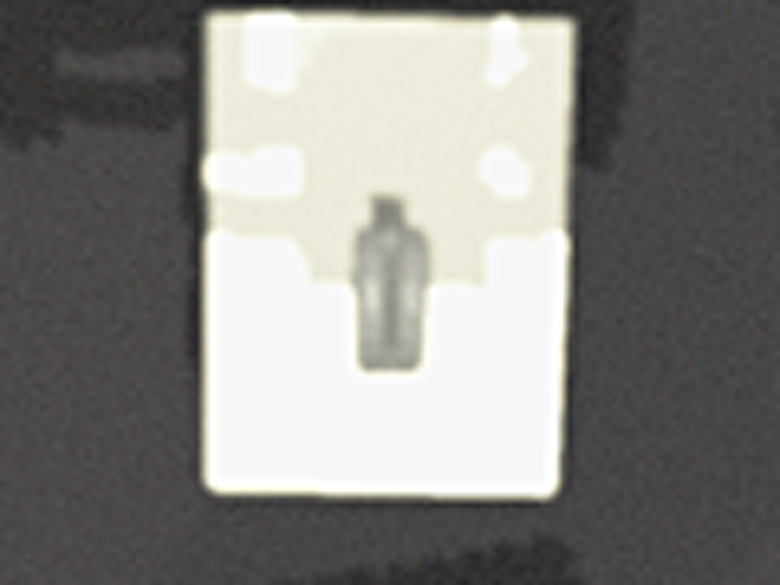

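Run:
```python
from h import *
import pickle
np.set_printoptions(precision=4,suppress=True)
c=pickle.load(open("w2.pkl","rb"))
g=lambda u,v:(267+u/6.5-.4,102+v/6.5-.4)
print("coil",atz("wrist",g(391,297),.097,c))
P=[atz("wrist",g(*p),.05,c) for p in [(205,14),(575,16),(558,496),(206,492)]];print(np.array(P),np.mean(P,0))
d=np.radians
C=atz("wrist",g(391,297),.097,c)
rows([(C[0],C[1],.14,d(-86.7)),(C[0],C[1],.095-.005,d(-86.7))])
```

```text
coil [ 0.5148 -0.3198  0.097 ]
[[ 0.5509 -0.2896  0.05  ]
 [ 0.5539 -0.3465  0.05  ]
 [ 0.4783 -0.3504  0.05  ]
 [ 0.4756 -0.2927  0.05  ]] [ 0.5147 -0.3198  0.05  ]
[-0.001, -0.001, 0.001] [0.0393, 0.0044, 0.0596]
[-0.001, -0.001, 0.001] [0.0393, 0.0044, 0.1096]
```

>>> step_arm(plan=[[[0,0,0],[0.015,0.002,0.015],120],[[0,0,0],[0.03,0.004,0.03],120],[[0,0,0],[0.039,0.0044,0.045],120],[[0,0,0],[0.039,0.0044,0.06],120],[[0,0,0],[0.039,0.0044,0.08],120],[[0,0,0],[0.039,0.0044,0.1],120],[[0,0,0],[0.039,0.0044,0.1096],120],[[0,0,0],[0.039,0.0044,0.1096],120],[[0,0,0],[0.039,0.0044,0.1096],120],[[0,0,0],[0.039,0.0044,0.1096],120]])

```text
time: 5.55
position: [0.514, -0.3222, 0.0907]
tool_rot: [3.14, 0.088, 0.002]
ft_force: [-0.4, -0.2, -0.1]
grip_width: 0.531
```

Run:
```python
from h import *
st()
im=ctrl.get_image("scene");cv2.imwrite("pics/s2.png",cv2.resize(im[120:240,170:330,::-1],None,fx=5,fy=5,interpolation=cv2.INTER_CUBIC))
```

```text
t 5.55 p [ 0.514  -0.3222  0.0907] yaw -86.8 z [ 1.4e-03 -4.0e-04 -1.0e+00] F [-0.43 -0.18 -0.05] w 0.5313 q [-0.16  0.42  0.84  1.74 -0.34  1.14 -0.73]
```

View pics/s2.png

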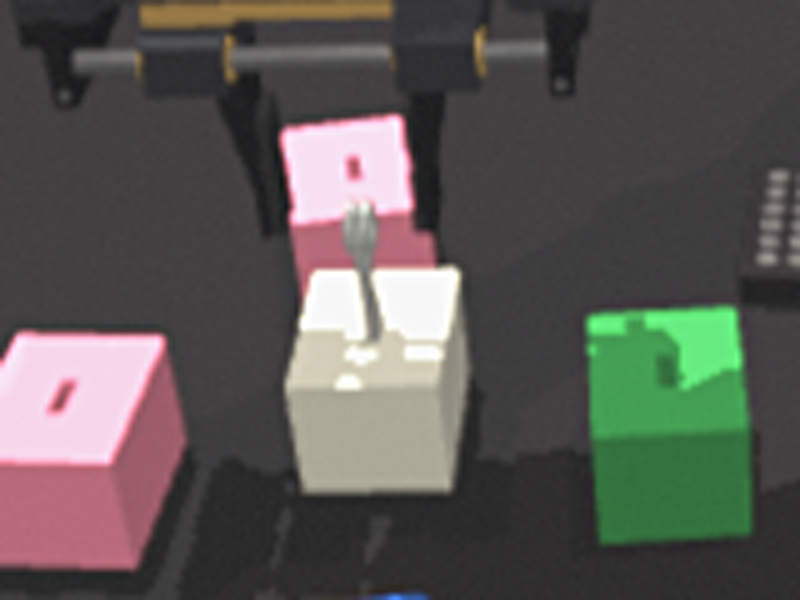

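Run:
```python
from h import *
for i in range(5):
    st(); ctrl.get_image("scene")
```

```text
t 5.6 p [ 0.514  -0.3221  0.0906] yaw -86.8 z [ 1.2e-03 -3.0e-04 -1.0e+00] F [ 0.1  -0.05 -0.51] w 0.5335 q [-0.16  0.42  0.84  1.74 -0.34  1.14 -0.73]
t 5.65 p [ 0.5139 -0.322   0.0905] yaw -86.8 z [ 1.1e-03 -2.0e-04 -1.0e+00] F [ 0.08 -0.43  0.07] w 0.5263 q [-0.16  0.42  0.84  1.74 -0.34  1.14 -0.73]
t 5.7 p [ 0.5139 -0.322   0.0904] yaw -86.8 z [ 9.e-04 -2.e-04 -1.e+00] F [ 0.01 -0.89  0.01] w 0.5304 q [-0.16  0.42  0.84  1.74 -0.34  1.14 -0.73]
t 5.75 p [ 0.5138 -0.3219  0.0903] yaw -86.8 z [ 7.e-04 -1.e-04 -1.e+00] F [-0.57 -0.62 -0.06] w 0.5276 q [-0.16  0.42  0.84  1.74 -0.34  1.14 -0.73]
t 5.8 p [ 0.5137 -0.3219  0.0902] yaw -86.8 z [ 5.e-04 -0.e+00 -1.e+00] F [-0.13  0.73  0.05] w 0.5316 q [-0.16  0.42  0.84  1.74 -0.34  1.14 -0.73]
```

>>> step_arm(plan=[[[0,0,0],[0.001,-0.0015,0],120],[[0,0,0],[0.001,-0.0015,0],120],[[0,0,0],[0.001,-0.0015,0],160],[[0,0,0],[0.001,-0.0015,0],190],[[0,0,0],[0.001,-0.0015,0],255],[[0,0,0],[0.001,-0.0015,0],255],[[0,0,0],[0.001,-0.0015,0],255],[[0,0,0],[0.001,-0.0015,0],255],[[0,0,0],[0.001,-0.0015,0],255],[[0,0,0],[0.001,-0.0015,0],255]], squeeze=50)

```text
time: 7.1
position: [0.5145, -0.3203, 0.0899]
tool_rot: [-3.14, -0.088, -0.0]
ft_force: [0.2, 0.3, -0.1]
grip_width: 0.11
```

Run:
```python
from h import *
st()
```

```text
t 7.1 p [ 0.5145 -0.3203  0.0899] yaw -86.8 z [ 1.e-04  1.e-04 -1.e+00] F [ 0.18  0.31 -0.08] w 0.1102 q [-0.16  0.42  0.84  1.74 -0.34  1.14 -0.74]
```

>>> step_arm(plan=[[[0,0,0],[0,0,-0.005],255],[[0,0,0],[0,0,-0.015],255],[[0,0,0],[0,0,-0.03],255],[[0,0,0],[0,0,-0.045],255],[[0,0,0],[0,0,-0.06],255],[[0,0,0],[0,0,-0.08],255],[[0,0,0],[0,0,-0.1],255],[[0,0,0],[0,0,-0.12],255],[[0,0,0],[0,0,-0.135],255],[[0,0,0],[0,0,-0.135],255]])

```text
time: 8.35
position: [0.515, -0.3208, 0.2263]
tool_rot: [3.139, 0.088, 0.003]
ft_force: [-1.0, 0.3, -0.8]
grip_width: 0.109
```

Run:
```python
from h import *
s=st()
im=ctrl.get_image("scene");cv2.imwrite("pics/s3.png",im[:,:,::-1])
im=ctrl.get_image("side");cv2.imwrite("pics/d3.png",im[:,:,::-1])
p=s["position"]
for n in("scene","side"): print(n,proj(n,p+[0,0,.005]),proj(n,p+[.008,0,-.08]))
d=np.radians
# leg axis is +8mm along tool x from TCP
y=d(-86.7); xt=np.array([-np.sin(y),np.cos(y)])
H=np.array([.5451,-.0011]); T=H-.008*xt;print(T)
rows([(T[0],T[1],p[2],y)])
```

```text
t 8.35 p [ 0.515  -0.3208  0.2263] yaw -86.8 z [ 2.1e-03 -8.0e-04 -1.0e+00] F [-1.05  0.35 -0.77] w 0.1095 q [-0.22  0.3   0.9   1.58 -0.24  1.38 -0.81]
scene [231.00622056  95.79465441] [236.73348329 142.81142309]
side [367.42131899 188.8206466 ] [365.22197367 235.34095218]
[ 0.53711327 -0.00156051]
[-0.001, 0.001, -0.002] [0.0406, -0.3167, -0.0017]
```

View pics/d3.png

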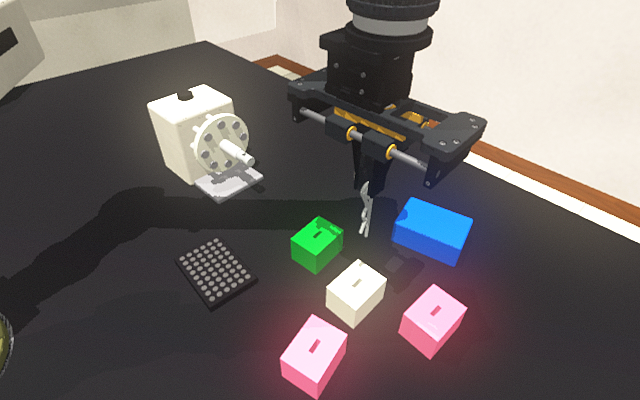

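>>> step_arm(plan=[[[0,0,0],[0.004,-0.03,0],255],[[0,0,0],[0.01,-0.08,0],255],[[0,0,0],[0.017,-0.13,0],255],[[0,0,0],[0.024,-0.18,0],255],[[0,0,0],[0.03,-0.23,0],255],[[0,0,0],[0.036,-0.28,0],255],[[0,0,0],[0.039,-0.305,0],255],[[0,0,0],[0.0406,-0.3167,0],255],[[0,0,0],[0.0406,-0.3167,0.005],255],[[0,0,0],[0.0406,-0.3167,0.01],255]])

```text
time: 9.7
position: [0.5371, -0.0038, 0.2144]
tool_rot: [3.14, 0.084, -0.001]
ft_force: [-1.0, -0.7, -0.7]
grip_width: 0.107
```

```bash
cat > look.py <<'E'
from h import *
import sys
k=sys.argv[1]
s=st()
out=[]
a=ctrl.get_image("scene");b=ctrl.get_image("side")
a=a[110:190,380:450,::-1];b=b[100:180,215:285,::-1]
cv2.imwrite(f"pics/k{k}.png",np.hstack([cv2.resize(i,None,fx=5.6,fy=7 if 0 else 5.6,interpolation=cv2.INTER_CUBIC) for i in(a,b)]))
p=s["position"];M=Ro.from_rotvec(s["tool_rot"])
tip=p+M.apply([.008,0,.08])
print("tip kin",tip)
for n in("scene","side"): print(n,"tip",proj(n,tip),"hole",proj(n,(.5451,-.0011,.1095)))
s=st()
E
python3 look.py 1
```

```text
t 9.7 p [ 0.5371 -0.0038  0.2144] yaw -86.95 z [-4.e-04 -8.e-04 -1.e+00] F [-0.98 -0.7  -0.67] w 0.1068 q [-0.71  0.08  0.71  1.76 -0.06  1.32 -1.5 ]
tip kin [ 0.54505277 -0.00340671  0.13436489]
scene tip [419.85475018 156.54298686] hole [419.4390147  168.67465289]
side tip [242.2952387  142.67391718] hole [243.22861668 153.32616222]
t 9.8 p [ 0.5367 -0.0035  0.2141] yaw -86.95 z [-1.4e-03 -6.0e-04 -1.0e+00] F [-0.54  0.25 -0.35] w 0.1102 q [-0.71  0.08  0.71  1.76 -0.06  1.32 -1.51]
```

View pics/k1.png

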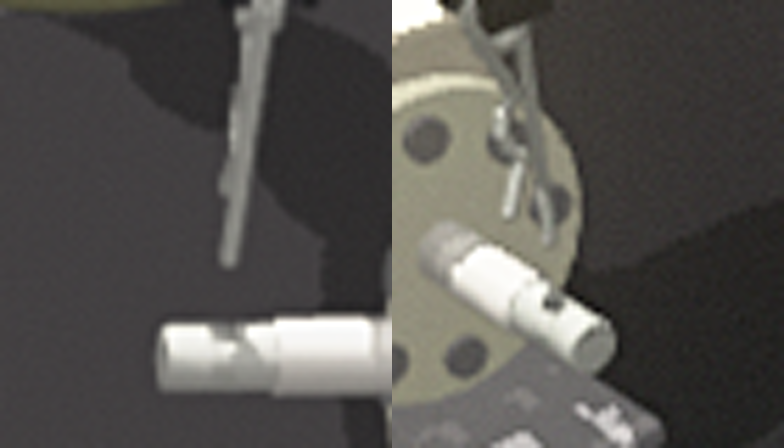

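Run:
```python
from h import *
np.set_printoptions(precision=4,suppress=True)
t=tri([("scene",(420.7,156.9)),("side",(242.9,142.8))]);h=tri([("scene",(421.2,168.5)),("side",(243.9,153.7))]);print(t,h,t-h)
for n,a in (("scene",(420.7,156.9)),("side",(242.9,142.8))): print(n,atz(n,a,.134))
for n,a in (("scene",(421.2,168.5)),("side",(243.9,153.7))): print(n,atz(n,a,.1095))
```

```text
[ 0.5463 -0.0026  0.1338] [0.5461 0.0005 0.109 ] [ 0.0002 -0.0031  0.0248]
scene [ 0.5456 -0.002   0.134 ]
side [ 0.5459 -0.004   0.134 ]
scene [0.5445 0.002  0.1095]
side [ 0.5453 -0.003   0.1095]
```

>>> step_arm(plan=[[[0,0,0],[0,-0.001,0.004],255],[[0,0,0],[0,-0.001,0.008],255],[[0,0,0],[0,-0.001,0.012],255],[[0,0,0],[0,-0.001,0.015],255],[[0,0,0],[0,-0.001,0.015],255],[[0,0,0],[0,-0.001,0.015],255],[[0,0,0],[0,-0.001,0.015],255],[[0,0,0],[0,-0.001,0.015],255],[[0,0,0],[0,-0.001,0.015],255],[[0,0,0],[0,-0.001,0.015],255]])

```text
time: 11.05
position: [0.5373, -0.0009, 0.2]
tool_rot: [-3.14, -0.088, -0.0]
ft_force: [-0.5, -1.0, -0.0]
grip_width: 0.111
```

```bash
python3 look.py 2
```

```text
t 11.05 p [ 0.5373 -0.0009  0.2   ] yaw -86.81 z [ 1.e-04  1.e-04 -1.e+00] F [-0.55 -0.98 -0.04] w 0.111 q [-0.71  0.09  0.71  1.78 -0.06  1.29 -1.5 ]
tip kin [ 5.45272996e-01 -4.20892401e-04  1.19990336e-01]
scene tip [420.59366713 163.68304811] hole [419.4390147  168.67465289]
side tip [242.41701751 148.50294024] hole [243.22861668 153.32616222]
t 11.15 p [ 0.5373 -0.0008  0.2   ] yaw -86.8 z [ 1.e-04  1.e-04 -1.e+00] F [ 0.69  0.08 -0.22] w 0.1036 q [-0.71  0.09  0.71  1.78 -0.06  1.29 -1.5 ]
```

View pics/k2.png

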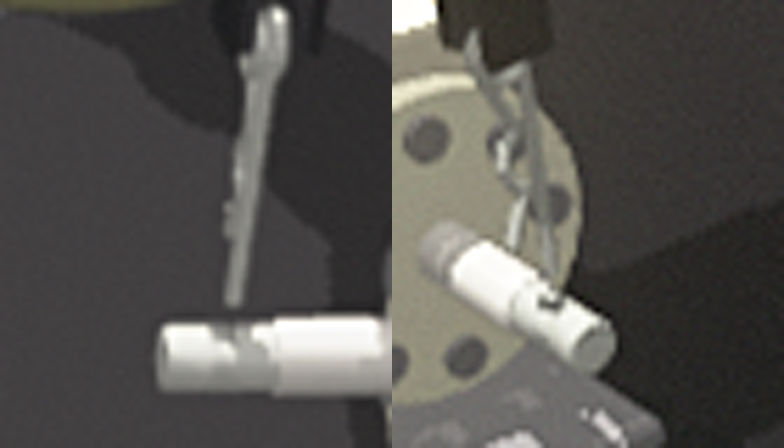

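>>> step_arm(plan=[[[0,0,0],[0,0,0.002],255],[[0,0,0],[0,0,0.004],255],[[0,0,0],[0,0,0.006],255],[[0,0,0],[0,0,0.008],255],[[0,0,0],[0,0,0.009],255],[[0,0,0],[0,0,0.01],255],[[0,0,0],[0,0,0.011],255],[[0,0,0],[0,0,0.012],255],[[0,0,0],[0,0,0.012],255],[[0,0,0],[0,0,0.012],255]])

```text
time: 12.4
position: [0.5373, -0.0008, 0.188]
tool_rot: [-3.14, -0.088, -0.0]
ft_force: [0.2, 0.5, 0.6]
grip_width: 0.11
```

```bash
python3 look.py 3
```

```text
t 12.4 p [ 0.5373 -0.0008  0.188 ] yaw -86.8 z [ 1.e-04  1.e-04 -1.e+00] F [0.22 0.45 0.64] w 0.1096 q [-0.71  0.1   0.71  1.79 -0.07  1.27 -1.49]
tip kin [ 5.45288580e-01 -3.80580654e-04  1.08001630e-01]
scene tip [419.76538995 169.45318446] hole [419.4390147  168.67465289]
side tip [243.18747144 153.78810358] hole [243.22861668 153.32616222]
t 12.5 p [ 0.5373 -0.0008  0.188 ] yaw -86.8 z [ 2.e-04  1.e-04 -1.e+00] F [ 0.28 -0.42  0.33] w 0.1072 q [-0.71  0.1   0.71  1.79 -0.07  1.27 -1.49]
```

View pics/k3.png

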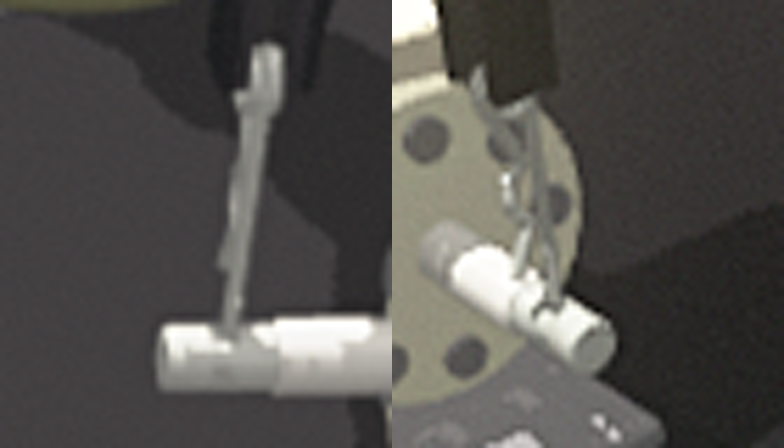

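>>> step_arm(plan=[[[0,0,0],[0,0,0.001],255],[[0,0,0],[0,0,0.002],255],[[0,0,0],[0,0,0.003],255],[[0,0,0],[0,0,0.004],255],[[0,0,0],[0,0,0.005],255],[[0,0,0],[0,0,0.006],255],[[0,0,0],[0,0,0.007],255],[[0,0,0],[0,0,0.008],255],[[0,0,0],[0,0,0.008],255],[[0,0,0],[0,0,0.008],255]])

```text
time: 13.75
position: [0.5373, -0.0008, 0.18]
tool_rot: [-3.14, -0.088, -0.0]
ft_force: [0.6, 0.0, -0.5]
grip_width: 0.108
```

```bash
python3 look.py 4
```

```text
t 13.75 p [ 0.5373 -0.0008  0.18  ] yaw -86.8 z [ 0.  0. -1.] F [ 0.62  0.01 -0.49] w 0.108 q [-0.71  0.11  0.71  1.8  -0.08  1.25 -1.49]
tip kin [ 5.45276184e-01 -3.94963836e-04  9.99846156e-02]
scene tip [419.1945747  173.24380343] hole [419.4390147  168.67465289]
side tip [243.69589119 157.27117796] hole [243.22861668 153.32616222]
t 13.85 p [ 0.5373 -0.0008  0.18  ] yaw -86.8 z [ 2.e-04  1.e-04 -1.e+00] F [-0.2  -0.3  -0.57] w 0.1108 q [-0.71  0.11  0.71  1.8  -0.08  1.25 -1.49]
```

View pics/k4.png

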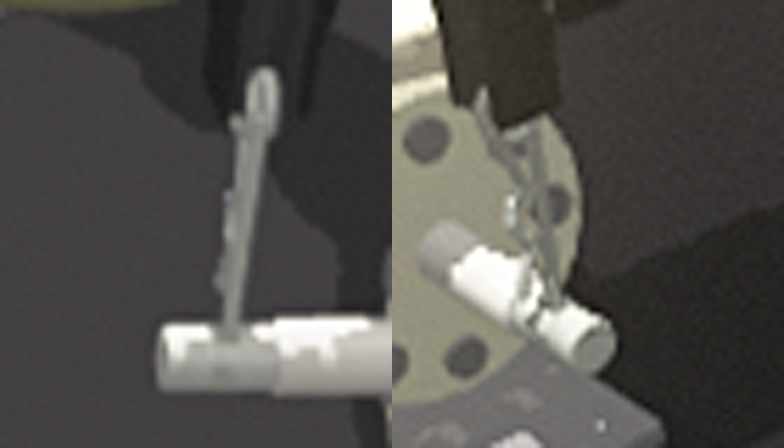

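>>> step_arm(plan=[[[0,0,0],[0,0,0.002],255],[[0,0,0],[0,0,0.004],255],[[0,0,0],[0,0,0.006],255],[[0,0,0],[0,0,0.008],255],[[0,0,0],[0,0,0.01],255],[[0,0,0],[0,0,0.012],255],[[0,0,0],[0,0,0.014],255],[[0,0,0],[0,0,0.016],255],[[0,0,0],[0,0,0.016],255],[[0,0,0],[0,0,0.016],255]])

```text
time: 15.1
position: [0.5373, -0.0008, 0.164]
tool_rot: [-3.14, -0.088, -0.0]
ft_force: [-0.9, -0.0, -1.3]
grip_width: 0.111
```

```bash
python3 look.py 5
```

```text
t 15.1 p [ 0.5373 -0.0008  0.164 ] yaw -86.8 z [ 1.e-04  1.e-04 -1.e+00] F [-0.93 -0.01 -1.26] w 0.1107 q [-0.7   0.13  0.71  1.82 -0.09  1.22 -1.48]
tip kin [ 5.45310178e-01 -3.58443433e-04  8.40171757e-02]
scene tip [418.12039808 180.67275383] hole [419.4390147  168.67465289]
side tip [244.69217988 164.03277321] hole [243.22861668 153.32616222]
t 15.2 p [ 0.5374 -0.0008  0.1641] yaw -86.8 z [ 3.e-04  1.e-04 -1.e+00] F [-0.61  0.22 -0.44] w 0.1105 q [-0.7   0.13  0.71  1.82 -0.09  1.22 -1.48]
```

View pics/k5.png

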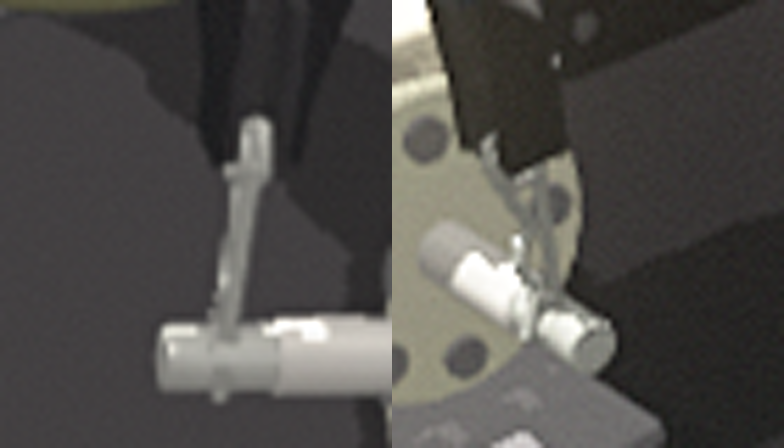

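>>> step_arm(plan=[[[0,0,0],[0,0,0.001],255],[[0,0,0],[0,0,0.002],255],[[0,0,0],[0,0,0.003],255],[[0,0,0],[0,0,0.004],255],[[0,0,0],[0,0,0.005],255],[[0,0,0],[0,0,0.006],255],[[0,0,0],[0,0,0.007],255],[[0,0,0],[0,0,0.008],255],[[0,0,0],[0,0,0.009],255],[[0,0,0],[0,0,0.01],255]])

```text
time: 16.45
position: [0.5372, -0.0009, 0.154]
tool_rot: [-3.14, -0.088, 0.0]
ft_force: [-2.0, -0.3, 2.3]
grip_width: 0.117
```

```bash
python3 look.py 6
```

```text
t 16.45 p [ 0.5372 -0.0009  0.154 ] yaw -86.81 z [-1.e-04  1.e-04 -1.e+00] F [-2.05 -0.26  2.28] w 0.1165 q [-0.7   0.14  0.71  1.84 -0.1   1.2  -1.48]
tip kin [ 5.45185451e-01 -4.00551029e-04  7.39712004e-02]
scene tip [417.41018722 185.20507992] hole [419.4390147  168.67465289]
side tip [245.26218798 168.2322366 ] hole [243.22861668 153.32616222]
t 16.55 p [ 0.537  -0.0009  0.1537] yaw -86.8 z [-6.e-04 -0.e+00 -1.e+00] F [-2.23  0.17  0.95] w 0.1123 q [-0.7   0.14  0.71  1.84 -0.1   1.2  -1.48]
```

>>> step_arm(plan=[[[0,0,0],[0,0,0.001],255],[[0,0,0],[0,0,0.002],255],[[0,0,0],[0,0,0.003],255],[[0,0,0],[0,0,0.004],255],[[0,0,0],[0,0,0.005],255],[[0,0,0],[0,0,0.006],255],[[0,0,0],[0,0,0.007],255],[[0,0,0],[0,0,0.007],255],[[0,0,0],[0,0,0.007],255],[[0,0,0],[0,0,0.007],255]])

```text
time: 17.8
position: [0.5368, -0.0008, 0.1465]
tool_rot: [3.14, 0.088, -0.002]
ft_force: [-3.1, -0.0, -1.1]
grip_width: 0.112
```

```bash
python3 look.py 7
```

```text
t 17.8 p [ 0.5368 -0.0008  0.1465] yaw -86.8 z [-1.e-03 -1.e-04 -1.e+00] F [-3.08 -0.04 -1.13] w 0.112 q [-0.7   0.14  0.71  1.84 -0.1   1.19 -1.47]
tip kin [ 5.44743149e-01 -3.89611097e-04  6.65123236e-02]
scene tip [416.88730244 188.40892531] hole [419.4390147  168.67465289]
side tip [245.52017681 171.36545225] hole [243.22861668 153.32616222]
t 17.9 p [ 0.537  -0.0008  0.1467] yaw -86.81 z [-7.e-04 -0.e+00 -1.e+00] F [-2.41 -0.19 -1.07] w 0.1115 q [-0.7   0.14  0.71  1.84 -0.1   1.19 -1.47]
```

View pics/k7.png

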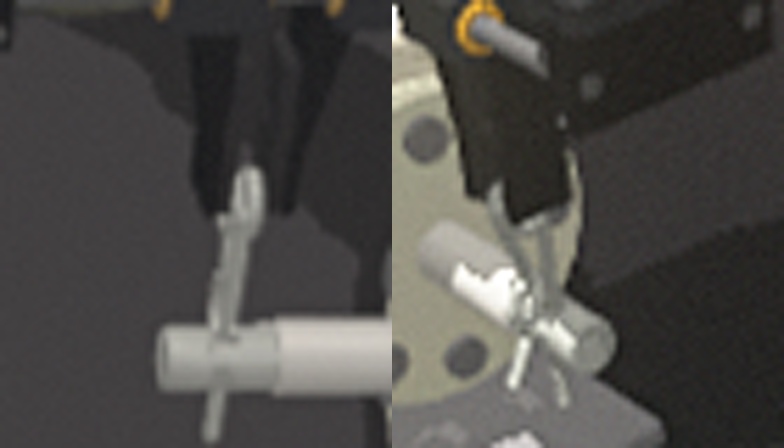

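>>> step_arm(plan=[[[0,0,0],[0,0,0.001],255],[[0,0,0],[0,0,0.002],255],[[0,0,0],[0,0,0.003],255],[[0,0,0],[0,0,0.004],255],[[0,0,0],[0,0,0.005],255],[[0,0,0],[0,0,0.006],255],[[0,0,0],[0,0,0.007],255],[[0,0,0],[0,0,0.008],255],[[0,0,0],[0,0,0.008],255],[[0,0,0],[0,0,0.008],255]])

```text
time: 19.15
position: [0.5369, -0.0008, 0.1385]
tool_rot: [3.14, 0.088, -0.001]
ft_force: [-2.6, -0.8, -4.1]
grip_width: 0.112
```

```bash
python3 look.py 8
```

```text
t 19.15 p [ 0.5369 -0.0008  0.1385] yaw -86.8 z [-8.e-04 -2.e-04 -1.e+00] F [-2.58 -0.79 -4.14] w 0.1125 q [-0.7   0.15  0.71  1.85 -0.11  1.17 -1.47]
tip kin [ 5.44834333e-01 -3.94579983e-04  5.84517640e-02]
scene tip [416.3623889 192.0165225] hole [419.4390147  168.67465289]
side tip [246.03661886 174.59290862] hole [243.22861668 153.32616222]
t 19.25 p [ 0.5369 -0.0008  0.1385] yaw -86.8 z [-7.e-04 -1.e-04 -1.e+00] F [-3.17  0.45 -4.02] w 0.1089 q [-0.69  0.15  0.71  1.85 -0.11  1.17 -1.47]
```

View pics/k8.png

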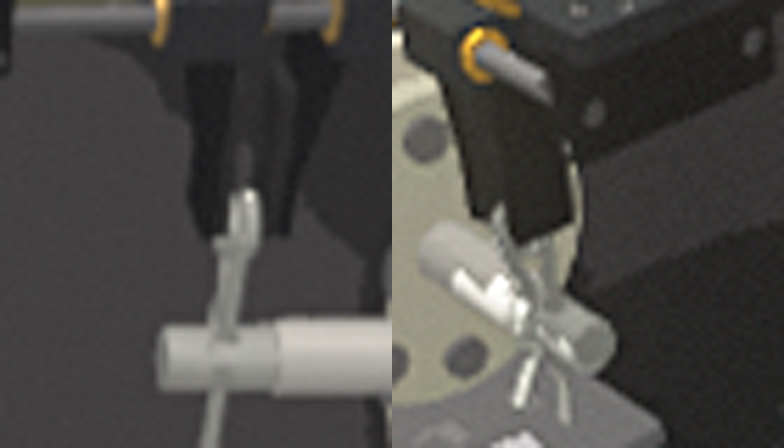

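>>> step_arm(plan=[[[0,0,0],[0,0,0.001],255],[[0,0,0],[0,0,0.002],255],[[0,0,0],[0,0,0.003],255],[[0,0,0],[0,0,0.004],255],[[0,0,0],[0,0,0.005],255],[[0,0,0],[0,0,0.0055],255],[[0,0,0],[0,0,0.0055],255],[[0,0,0],[0,0,0.0055],255],[[0,0,0],[0,0,0.0055],255],[[0,0,0],[0,0,0.0055],255]])

```text
time: 20.5
position: [0.5374, -0.0008, 0.1335]
tool_rot: [-3.14, -0.088, -0.001]
ft_force: [-1.6, -0.2, -0.9]
grip_width: 0.111
```

```bash
python3 look.py 9
```

```text
t 20.5 p [ 0.5374 -0.0008  0.1335] yaw -86.81 z [ 3.e-04  1.e-04 -1.e+00] F [-1.57 -0.18 -0.91] w 0.111 q [-0.69  0.16  0.71  1.86 -0.11  1.16 -1.46]
tip kin [ 5.45400830e-01 -3.73867084e-04  5.35213221e-02]
scene tip [416.09533523 194.37240495] hole [419.4390147  168.67465289]
side tip [246.55280208 176.43285549] hole [243.22861668 153.32616222]
t 20.6 p [ 0.5374 -0.0008  0.1335] yaw -86.8 z [ 2.e-04  1.e-04 -1.e+00] F [-1.19  0.04 -0.35] w 0.1114 q [-0.69  0.16  0.71  1.86 -0.11  1.16 -1.46]
```

View pics/k9.png

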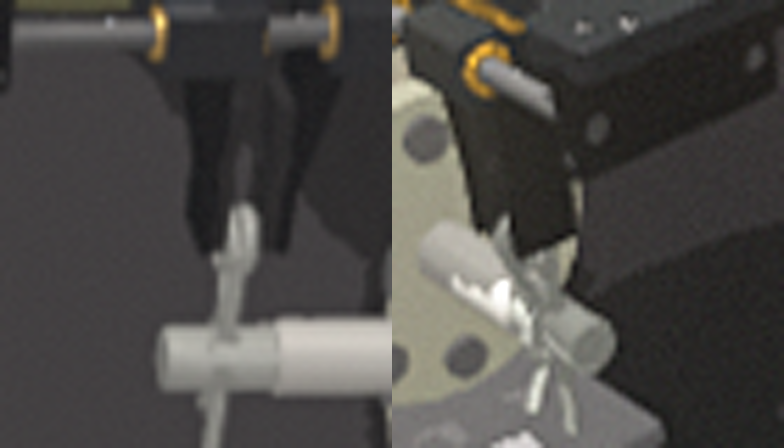

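>>> step_arm(plan=[[[0,0,0],[0,0,0.0005],255],[[0,0,0],[0,0,0.001],255],[[0,0,0],[0,0,0.001],255],[[0,0,0],[0,0,0.001],255],[[0,0,0],[0,0,0.001],255],[[0,0,0],[0,0,0.001],255],[[0,0,0],[0,0,0.001],255],[[0,0,0],[0,0,0.001],255],[[0,0,0],[0,0,0.001],255],[[0,0,0],[0,0,0.001],255]])

```text
time: 21.85
position: [0.5376, -0.0008, 0.1328]
tool_rot: [-3.14, -0.088, -0.001]
ft_force: [-1.9, -0.5, 4.4]
grip_width: 0.11
```

```bash
python3 -c "
from h import *
st();ctrl.get_image('wrist');st();ctrl.get_image('wrist');st()"
```

```text
t 21.85 p [ 0.5376 -0.0008  0.1328] yaw -86.8 z [ 7.e-04  2.e-04 -1.e+00] F [-1.9  -0.49  4.41] w 0.1096 q [-0.69  0.16  0.71  1.86 -0.11  1.16 -1.46]
t 21.9 p [ 0.5376 -0.0008  0.1328] yaw -86.8 z [ 7.e-04  2.e-04 -1.e+00] F [-2.43 -0.16  5.21] w 0.1101 q [-0.69  0.16  0.71  1.86 -0.11  1.16 -1.46]
t 21.95 p [ 0.5376 -0.0008  0.1328] yaw -86.8 z [ 7.e-04  2.e-04 -1.e+00] F [-2.17 -0.62  5.18] w 0.1127 q [-0.69  0.16  0.71  1.86 -0.11  1.16 -1.46]
```

The springy stop pushes back with about 5 N, so the clip is home. Releasing with a partial opening, then retreating upward.

>>> step_arm(plan=[[[0,0,0],[0,0,0],220],[[0,0,0],[0,0,0],190],[[0,0,0],[0,0,0],150],[[0,0,0],[0,0,0],140],[[0,0,0],[0,0,0],140],[[0,0,0],[0,0,-0.01],140],[[0,0,0],[0,0,-0.03],140],[[0,0,0],[0,0,-0.06],140],[[0,0,0],[0,0,-0.09],140],[[0,0,0],[0,0,-0.12],140]], squeeze=10)

```text
time: 23.2
position: [0.5374, -0.001, 0.2543]
tool_rot: [-3.14, -0.087, -0.002]
ft_force: [-0.2, 0.2, -0.2]
grip_width: 0.448
```

```bash
python3 look.py 10
python3 - <<'E'
from h import *
c=ctrl.calibration("wrist");im=ctrl.get_image("wrist");cv2.imwrite("pics/w10.png",im[:,:,::-1])
im=ctrl.get_image("side");cv2.imwrite("pics/d10.png",im[:,:,::-1])
for n in("scene","side"): print(n,"top",proj(n,(.537,-.001,.1485)),"tip",proj(n,(.5451,-.0011,.053)))
E
```

```text
t 23.2 p [ 0.5374 -0.001   0.2543] yaw -86.82 z [ 1.1e-03  4.0e-04 -1.0e+00] F [-0.25  0.24 -0.24] w 0.4483 q [-0.72  0.06  0.71  1.7  -0.04  1.4  -1.52]
tip kin [ 5.45474887e-01 -4.95576552e-04  1.74295203e-01]
scene tip [424.6425257  136.19147407] hole [419.4390147  168.67465289]
side tip [238.79246838 122.92835288] hole [243.22861668 153.32616222]
t 23.3 p [ 0.5395 -0.001   0.2567] yaw -86.82 z [ 0.007   0.0017 -1.    ] F [ 0.12  0.86 -0.82] w 0.4519 q [-0.72  0.06  0.71  1.69 -0.04  1.4  -1.52]
scene top [421.63559341 146.95434284] tip [415.63669651 194.49623521]
side top [236.89275375 137.16105928] tip [246.67137911 176.86394738]
```

View pics/k10.png

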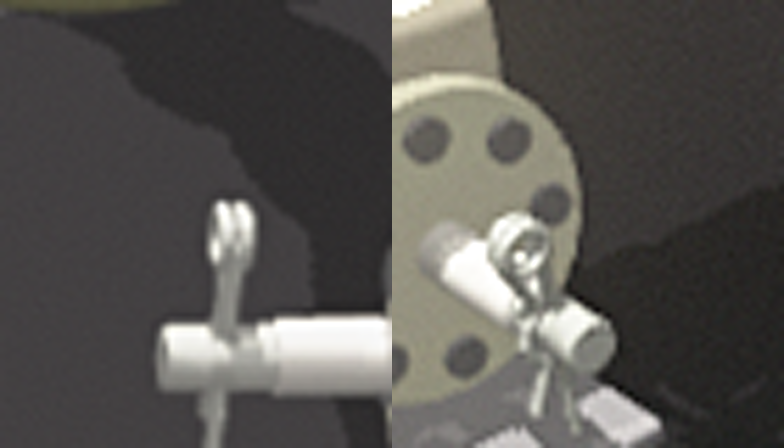

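View pics/d10.png

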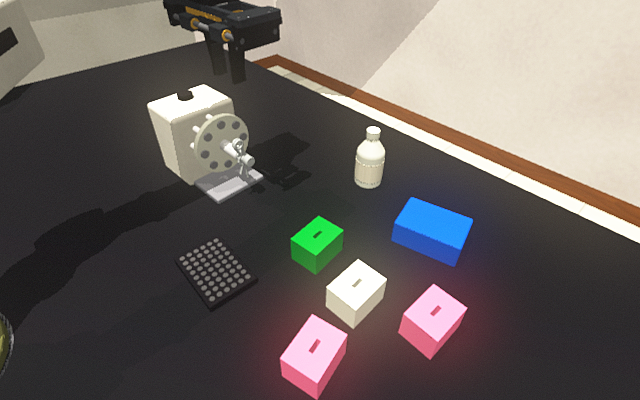

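Run:
```python
from h import *
np.set_printoptions(precision=4,suppress=True)
print("coil centre",tri([("scene",(421.1,151.6)),("side",(237.3,143.7))]))
for n,l in [("scene",(380,110)),("side",(215,100))]:
    im=ctrl.get_image(n)[l[1]+20:l[1]+90,l[0]:l[0]+60,::-1]
    cv2.imwrite(f"pics/f_{n}.png",cv2.resize(im,None,fx=8,fy=8,interpolation=cv2.INTER_CUBIC))
a=cv2.imread("pics/f_scene.png");b=cv2.imread("pics/f_side.png");cv2.imwrite("pics/f.png",cv2.resize(np.hstack([a,b]),(800,467)))
st()
```

```text
coil centre [ 0.5348 -0.0011  0.1367]
t 23.5 p [ 0.5368 -0.0008  0.2518] yaw -86.8 z [-0.0011 -0.     -1.    ] F [-0.32 -0.45 -0.12] w 0.4551 q [-0.72  0.06  0.71  1.7  -0.04  1.4  -1.52]
```

View pics/f.png

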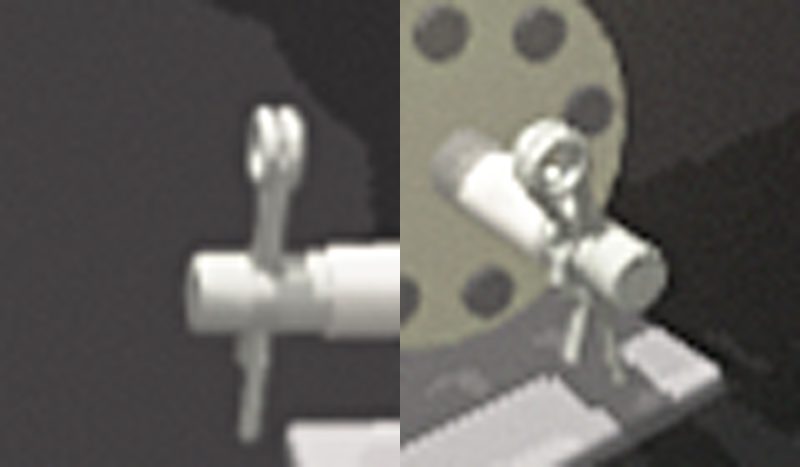

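View pics/w10.png

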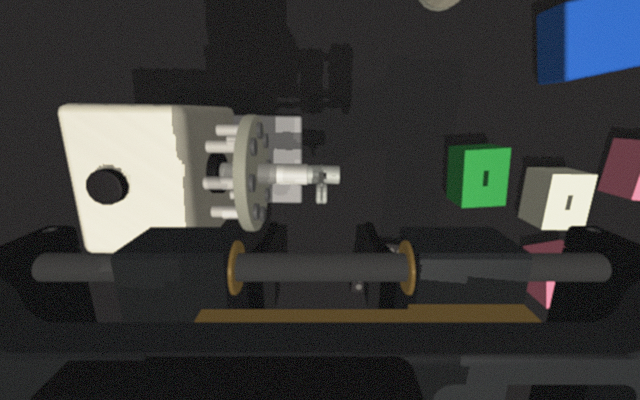

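Final views: the coil is at scene (421,152) and side (237,144), which triangulates to z = 0.137 m (0.138 is home). The leg and bow both show below the shaft, the jaws are clear, and the bystanders haven't moved.

```bash
python3 -c "
from h import *
ctrl.close_job();st()"
```

```text
the job is handed in; nothing more can be done
the job is handed in; nothing more can be done
```

The R-clip is seated in the shaft's cross hole with its bow sprung over, and I handed the job in at about 23.5 s. No verdict comes back, so the checks below are my own.

- **Insertion:** I drew the clip from the white rest, the only block holding a clip. The leg entered the hole on the first try with no noticeable force.
- **Snap:** The force reading turned from about 2 N of resistance to 4 N of pull as the bow passed the shaft. It fell to about zero at home. Pressing 1 mm further met the springy stop at about 5 N. All readings stayed well under 30 N, but I took them only at pauses between moves, so a brief peak would not have shown.
- **Final position:** After I let go and backed up 120 mm, the pictures put the coil's centre at (0.535, -0.001, 0.137) m. Home is about (0.537, -0.001, 0.138) m, so it agrees within about 2–3 mm, roughly what the cameras can resolve. Both the leg and the bow show below the shaft.
- **Small disagreement:** The coil shifted a few millimetres sideways in the picture on release. That could be a lean of up to about 0.08 rad in the loose hole, within the 0.2 rad limit. I did not measure the tilt or the bow angle directly.
- **Bystanders:** In the side camera's picture the bottle, tip box and well plate are where they started.

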